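Reagent bottles in order of height on the bottle stand

TASK

Tidy the four bottles and jars from the front of the bench onto the ring marks of the bottle stand, upright, one centred on each mark, in order of height: the tallest next to the tall end plate, stepping down to the shortest next to the low end plate. Do not tip any of them over, and leave the tape roll and the tally counter where they are.

Things in the scene. Friction and masses are not known exactly. Their poses are not given: they have to be found in the camera images.
- tall_jar: Tall slim white plastic jar with grey lid, the tallest: round, 47 mm wide up to 77 mm, then a shoulder and a lid 43 mm wide, 110 mm high in all. Starts upright on the worktop, at any yaw. Origin: centre of its underside; z up along its axis. About 0.15 kg; lid fixed.
- amber_jar: Amber glass jar with black lid and paper label, second in height though the widest: round, 54 mm wide up to 54 mm, then a shoulder and a lid 48 mm wide from 72 mm up, 88 mm high in all. Starts upright on the worktop, at any yaw. Origin: centre of its underside; z up along its axis. About 0.18 kg; lid fixed.
- stain_bottle: Small bottle with dark red contents, red label and white cap, third in height: round, 37 mm wide, 69 mm high. Starts upright on the worktop, at any yaw. Origin: centre of its underside; z up along its axis. About 0.1 kg; cap fixed.
- oil_bottle: Very small brown bottle with black cap and blue-banded label, the shortest: round, 25 mm wide up to about 30 mm, cap 20 mm wide, 43 mm high. Starts upright on the worktop, at any yaw. Origin: centre of its underside; z up along its axis. About 0.05 kg; cap fixed.
- stand: The bottle stand: flat grey board, 100 mm (its x) by 390 mm (its y), 12 mm thick, fixed on the worktop. Four equal thin black ring marks (66 mm outer diameter) lie flush in its flat top in one row along its y axis, centred at x = 0 and y = +135, +45, -45, -135 mm in its frame. Origin: centre of its underside; z up.
- tall_end: Tall aluminium end plate, fixed on the worktop just beyond one end of the board (222 mm from the board's centre along the board's y, at either the + or the - end): upright plate 70 mm along x, 5 mm thick, 95 mm high on a 34 mm wide foot. Origin: centre of its underside. It marks the tall end of the row.
- low_end: Low aluminium end plate of the same make, only 30 mm high, fixed just beyond the other end of the board. Origin: centre of its underside. It marks the low end of the row.
- tape_roll: Bystander: roll of beige tape lying flat on the worktop, 52 mm wide, 18 mm high. Loose. Origin: centre of its underside.
- tally_counter: Bystander: grey hand tally counter on the worktop, 51 x 75 x 25 mm. Loose. Origin: centre of its underside.

How it is judged:
At the end, for the whole second after the job is handed in: Each of the four stands upright (within 0.1 rad), at rest and released on top of the stand, its axis within 13 mm along and across of the centre of its own ring mark: counted from the tall end plate, the tall white jar, the amber jar, the stain bottle, the oil bottle (((y of tall_end in the frame of stand above 0 m and y of tall_jar in the frame of stand between 0.122 and 0.148 m and y of amber_jar in the frame of stand between 0.032 and 0.058 m and y of stain_bottle in the frame of stand between -0.058 and -0.032 m and y of oil_bottle in the frame of stand between -0.148 and -0.122 m) or (y of tall_end in the frame of stand below 0 m and y of tall_jar in the frame of stand between -0.148 and -0.122 m and y of amber_jar in the frame of stand between -0.058 and -0.032 m and y of stain_bottle in the frame of stand between 0.032 and 0.058 m and y of oil_bottle in the frame of stand between 0.122 and 0.148 m)) and x of tall_jar in the frame of stand between -0.013 and 0.013 m and z of tall_jar in the frame of stand between 0.007 and 0.017 m and angle between each of tall_jar, amber_jar, stain_bottle, oil_bottle's own z axis and vertical below 0.1 rad and linear speed of each of tall_jar, amber_jar, stain_bottle, oil_bottle below 0.02 m/s and angular speed of each of tall_jar, amber_jar, stain_bottle, oil_bottle below 0.5 rad/s and x of amber_jar in the frame of stand between -0.013 and 0.013 m and z of amber_jar in the frame of stand between 0.007 and 0.017 m and x of stain_bottle in the frame of stand between -0.013 and 0.013 m and z of stain_bottle in the frame of stand between 0.007 and 0.017 m and x of oil_bottle in the frame of stand between -0.013 and 0.013 m and z of oil_bottle in the frame of stand between 0.007 and 0.017 m); the robot touches nothing.
It fails at once if one of the four is tipped over (angle between any of tall_jar, amber_jar, stain_bottle, oil_bottle's own z axis and vertical above 0.7 rad).
It fails at once if the tape roll is pushed away (distance of tape_roll from where it was at the start of the episode above 0.03 m).
It fails at once if the tally counter is pushed away (distance of tally_counter from where it was at the start of the episode above 0.03 m).
It also fails if it takes over 88 s, if anything falls off the work surface, if the arm or the gripper's body presses on something with over 40 N, if the wrist force passes 120 N, or if a joint passes its speed limit or range.

ROBOT

A 6-joint arm with a two-finger parallel gripper is mounted at the origin on a cart in front of the work surface, level with it; the furniture and walls round the work are solid. World frame = base frame: x ahead of the robot, y to its left, z up, the work surface at z = 0. Lengths are in m, angles in rad, forces in N, time in s.
With the tool pointing down it reaches from about 0.4 to 0.825 m from the base axis. Payload 7 kg.
Tool frame: the origin (TCP) lies midway between the tips of the shut fingers; the grasp point (between the pads) lies 19 mm behind it; z points along the fingers, y is the line along which they close (so a half turn about z gives the same grasp; the last joint's range is limited). The gripper opens to 88 mm and grips with 3 to 60 N. Pads are 19 mm wide; open, the fingers measure 130 mm over their backs; the gripper's body (78 mm by 193 mm) begins 47 mm behind the grasp point.
Start: joints at [1.559, 0.359, 0.012, 0, -1.224, -0.288], TCP at [0.199, 0.645, 0.227] pointing down, gripper open.
Joint ranges: [-3.07, 3.07], [-1.43, 2.12], [-1.02, 1.25], [-3.03, 1.67], [-3.05, -0], [-3.03, 3.03]. Speed limits (rad/s): [2.39, 2.39, 3.01, 3.14, 3.14, 3.14].

INTERFACE

Orientations are given as [roll, pitch, yaw] about the fixed x, y, z axes, in that order (R = Rz(yaw) Ry(pitch) Rx(roll)).
In Python, from station import monitor, viewer, arm gives the robot as it stands.
- The arm moves only by the tool move_arm, never from a script. Its argument "deltas" is a list that holds one entry, the list of rows, each a list of 7 numbers: the turn, a rotation vector about the tool's x, y, z in degrees, then the shift along the tool's x, y, z in m, then the finger opening in m, from 0 to 0.0876. A call has 1 to 12 rows; each row is the pose to reach, as a shift and turn from the pose commanded when the call began, along the tool's axes at that moment; what a row does not reach only later rows make up. A row lasts 1/12 s, in which the tool goes at most 41.7 mm and 7.16 degrees, less where a joint would pass 70% of its speed; a pose out of reach is approached as far as the arm can. A call with a gripper value outside its range is refused whole. The fingers move at their own pace and stop on an object; "force" is the grip in N (left out, the last holds). Time passes only in rows, so rows that repeat a pose let the fingers close. It gives the time, the measured TCP pose, the force and the opening at its end, in the units of the state.
- monitor.get_state(): the state, without advancing time (a new reading comes with each control period).
- viewer.grab_frame(name): name is "scene" or "top" or "wrist"; returns a dict with "frame" (400x640x3 uint8, blue, green, red), "vfov" (degrees; the focal length in pixels is half the picture's height over the tangent of half this angle, whatever the lens; pixels are square), "cx", "cy" (the principal point, pixels), "D" ([k1, k2, p1, p2, k3] as OpenCV has them; the pictures are not rectified), "xyz" and "orientation" of the camera in the world; the wrist camera has in their place "hand_eye" (4x4, takes a point from camera to tool coordinates, whose origin is the TCP and whose axes are the flange's). Camera axes: x right, y down, z forward; pixel columns grow to the right and rows downward; lengths in m; the calibration is good to about 2 mm. A picture is of the moment at which its call begins: read the wrist's pose just before it. There is no depth.
- arm.job_done(): hands the job in, once; it reports no verdict.
The state is a dict: "t": time; "q": joint angles; "qd": joint speeds; "joint_efforts": joint torques, N m; "eef_pos": TCP position; "ee_rot": TCP orientation; "force": force on the tool from outside, world axes, zero at the start; "moment": the same for the moment, N m; "width": finger opening in m.
Only numpy, scipy, OpenCV 4.12 (cv2) and the standard library are available. Lean on these libraries where they do the work, as an engineer would, in place of code of your own. Each camera call takes 0.05 s, during which the arm holds its last target. There are 200 camera calls.

## Working session

There is one attempt and no reset: what is moved stays moved. The work goes in short steps, Python scripts to look and compute and a tool call to move; the robot and the scene stay as the last step left them, time stands still between calls to the robot, and variables do not carry over. Pictures are saved under pics/ and viewed, on a budget of 14 in all, crops included, one or two more only if the job needs it, and the job is handed in when it is done.

Besides the shell and the picture viewer there is one more tool, called after "Request:" by a JSON object that holds its "fn" and its "kwargs". move_arm: Moves the arm, as the interface text tells. Its arguments: {"type":"object","properties":{"deltas":{"type":"array","items":{"type":"array","items":{"type":"array","items":{"type":"number"}}}},"force":{"type":"number"}},"required":["deltas"]}

```bash
ls; mkdir -p pics; cat > h.py <<'E'
import numpy as np, cv2
from scipy.spatial.transform import Rotation as R
from station import monitor, viewer, arm
def cam(f):
    h=f["frame"].shape[0]; fl=h/2/np.tan(np.radians(f["vfov"])/2)
    K=np.array([[fl,0,f["cx"]],[0,fl,f["cy"]],[0,0,1]]); return K,np.array(f["D"],float)
def campose(f,st=None):
    if "hand_eye" in f:
        T=np.eye(4);T[:3,:3]=R.from_euler("xyz",st["ee_rot"]).as_matrix();T[:3,3]=st["eef_pos"]
        return T@np.array(f["hand_eye"])
    T=np.eye(4);o=np.array(f["orientation"],float)
    T[:3,:3]=R.from_euler("xyz",o).as_matrix() if o.size==3 else o
    T[:3,3]=f["xyz"]; return T
def px2z(f,uv,z,st=None):
    K,D=cam(f);T=campose(f,st)
    p=cv2.undistortPoints(np.array(uv,float).reshape(-1,1,2),K,D).reshape(-1,2)
    d=np.c_[p,np.ones(len(p))]@T[:3,:3].T
    return T[:3,3]+d*((z-T[2,3])/d[:,2])[:,None]
def proj(f,P,st=None):
    K,D=cam(f);W=np.linalg.inv(campose(f,st))
    return cv2.projectPoints(np.array(P,float).reshape(-1,1,3),cv2.Rodrigues(W[:3,:3])[0],W[:3,3],K,D)[0].reshape(-1,2)
E
python3 - <<'E'
from h import *
s=monitor.get_state();print(s)
for n in ["scene","top","wrist"]:
    f=viewer.grab_frame(n);cv2.imwrite(f"pics/{n}0.png",f["frame"]);print(n,{k:v for k,v in f.items() if k!="frame"})
    np.save(f"{n}0.npy",f,allow_pickle=True)
E
```

```text
pics
{'t': 0.0, 'q': array([ 1.55910678e+00,  3.59394406e-01,  1.10244370e-02, -3.33584695e-04,
       -1.22411165e+00, -2.88083645e-01]), 'qd': array([-0.00110825,  0.00100336, -0.00017278,  0.0002161 ,  0.00090067,
       -0.0002295 ]), 'joint_efforts': array([-2.77938725e-04, -5.82710409e+01,  2.93062234e+01,  6.99726954e+00,
        6.94929447e-03, -1.57199293e-04]), 'eef_pos': array([0.19922751, 0.64439516, 0.22560584]), 'ee_rot': array([ 3.13988771e+00, -1.78197729e-04, -2.99886647e-01]), 'force': array([ 0.11798327,  0.31894946, -0.3251638 ]), 'moment': array([-0.0115763 ,  0.03379798, -0.10387101]), 'width': 0.08761145086658528}
scene {'vfov': 57.22245807178528, 'cx': 325.7245186610101, 'cy': 202.80305602590357, 'D': array([-0.05547044,  0.        ,  0.        ,  0.        ,  0.        ]), 'xyz': array([-0.05034952, -0.68879205,  0.60881392]), 'orientation': array([-2.15099528, -0.01554287, -0.73944187])}
top {'vfov': 57.83605420523789, 'cx': 319.6867533706393, 'cy': 197.8969247817415, 'D': array([-0.00839554,  0.        ,  0.        ,  0.        ,  0.        ]), 'xyz': array([ 0.47202868, -0.03060698,  0.95448308]), 'orientation': array([-3.03608337,  0.00567175, -1.57408027])}
wrist {'vfov': 58.17591589027793, 'cx': 318.55710190761323, 'cy': 205.77470673000545, 'D': array([-0.01121686,  0.        ,  0.        ,  0.        ,  0.        ]), 'hand_eye': array([[-4.39443642e-04, -9.63644533e-01, -2.67187241e-01,
         7.06748730e-02],
       [ 9.99999707e-01, -5.90979706e-04,  4.86740495e-04,
        -5.10328059e-04],
       [-6.26947053e-04, -2.67186948e-01,  9.63644510e-01,
        -1.57984630e-01],
       [ 0.00000000e+00,  0.00000000e+00,  0.00000000e+00,
         1.00000000e+00]])}
```

View pics/top0.png

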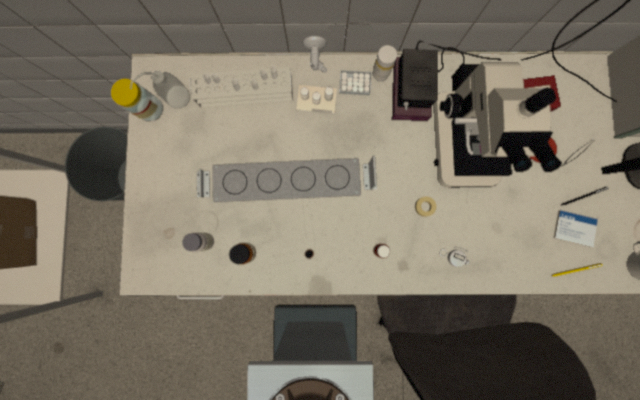

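View pics/scene0.png

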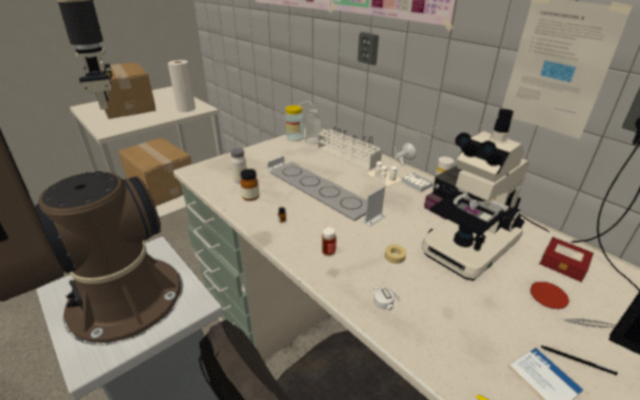

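Top view: the rings are at (235,182), (269,181), (302,179) and (337,177). The tall jar is at (195,242), amber (241,254), oil (309,254), stain (383,251), tape (426,207) and counter (458,258). The tall end plate seems to be on the right (-y). I'll zoom in for subpixel positions.

```bash
python3 - <<'E'
from h import *
f=np.load("top0.npy",allow_pickle=True).item()
c=cv2.resize(f["frame"][150:275,170:436],None,fx=3,fy=3,interpolation=cv2.INTER_CUBIC);cv2.imwrite("pics/topz.png",c)
for n,uv,z in [("r",(235,182),.012),("r",(269,181),.012),("r",(302.5,179),.012),("r",(337,177),.012),("tall",(193,242.5),.11),("amber",(240,255),.088),("oil",(309,254),.043),("stain",(383,251),.069),("tape",(426,207),.018),("tally",(458,258),.025)]:
    print(n,px2z(f,[uv],z).round(4))
E
```

```text
r [[0.6148 0.1974 0.012 ]]
r [[0.6171 0.1078 0.012 ]]
r [[0.6221 0.0195 0.012 ]]
r [[ 0.627  -0.0714  0.012 ]]
tall [[0.4584 0.2685 0.11  ]]
amber [[0.4284 0.1634 0.088 ]]
oil [[0.4281 0.0013 0.043 ]]
stain [[ 0.436  -0.1787  0.069 ]]
tape [[ 0.5464 -0.3011  0.018 ]]
tally [[ 0.4159 -0.3758  0.025 ]]
```

View pics/topz.png

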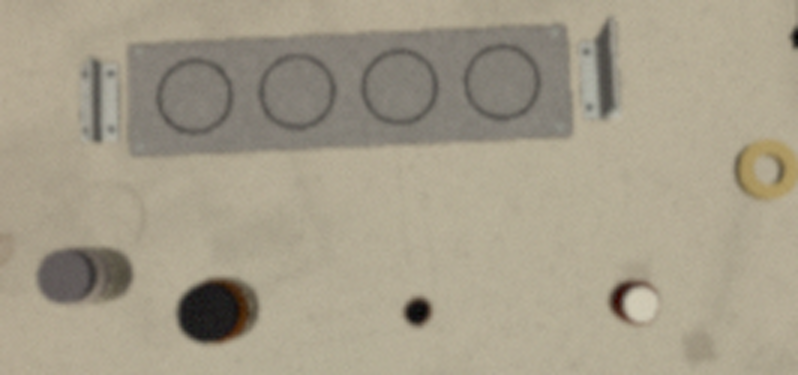

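```bash
cat >> h.py <<'E'
def delta(p,yaw=-90):
    "shift in tool axes and turn (deg, rotvec) from measured pose"
    s=monitor.get_state();R0=R.from_euler("xyz",s["ee_rot"]);R1=R.from_euler("xyz",[180,0,yaw],degrees=True)
    print("t %.2f pos"%s["t"],s["eef_pos"].round(4),"rot",np.degrees(s["ee_rot"]).round(2),"w %.4f"%s["width"])
    print("turn",(R0.inv()*R1).as_rotvec(degrees=True).round(2),"shift",R0.inv().apply(np.array(p)-s["eef_pos"]).round(4))
E
python3 - <<'E'
from h import *
f=np.load("top0.npy",allow_pickle=True).item()
z=lambda X,Y:(170+(X+.5)/3-.5,150+(Y+.5)/3-.5)
r=px2z(f,[z(195,96),z(298,92),z(400,87),z(502.5,82)],.012);print(r.round(4))
c=r.mean(0);d=(r*np.array([1.5,.5,-.5,-1.5])[:,None]).sum(0);d/=np.linalg.norm(d)
print("centre",c.round(4),"dir",d,"fit",np.array([c+d*k for k in(.135,.045,-.045,-.135)]).round(4))
for n,p,h in [("tall",z(68,275),.11),("amber",z(211,311),.088),("oil",z(418,312),.043),("stain",z(639.5,304),.069)]:
    print(n,px2z(f,[p],h).round(4))
delta([.458,.268,.21])
E
```

```text
[[ 0.6157  0.1983  0.012 ]
 [ 0.6189  0.1078  0.012 ]
 [ 0.623   0.0182  0.012 ]
 [ 0.627  -0.0718  0.012 ]]
centre [0.6212 0.0631 0.012 ] dir [-0.04207033  0.99911465  0.        ] fit [[ 0.6155  0.198   0.012 ]
 [ 0.6193  0.1081  0.012 ]
 [ 0.623   0.0182  0.012 ]
 [ 0.6268 -0.0718  0.012 ]]
tall [[0.4611 0.2701 0.11  ]]
amber [[0.4323 0.1635 0.088 ]]
oil [[0.4289 0.0013 0.043 ]]
stain [[ 0.436  -0.1783  0.069 ]]
t 0.15 pos [0.1993 0.6445 0.2258] rot [ 1.7993e+02 -1.0000e-02 -1.7180e+01] w 0.0875
turn [ 6.000e-02 -5.000e-02  7.282e+01] shift [0.3584 0.2833 0.0162]
```

Request:
{"fn": "move_arm", "kwargs": {"deltas": [[[0, 0, 36, 0.18, 0.14, 0.008, 0.087], [0, 0, 36, 0.18, 0.14, 0.008, 0.087], [0, 0, 36, 0.18, 0.14, 0.008, 0.087], [0, 0, 36, 0.18, 0.14, 0.008, 0.087], [0, 0, 36, 0.18, 0.14, 0.008, 0.087], [0, 0, 36, 0.18, 0.14, 0.008, 0.087], [0, 0, 72.8, 0.361, 0.2805, 0.016, 0.087], [0, 0, 72.8, 0.361, 0.2805, 0.016, 0.087], [0, 0, 72.8, 0.361, 0.2805, 0.016, 0.087], [0, 0, 72.8, 0.361, 0.2805, 0.016, 0.087], [0, 0, 72.8, 0.361, 0.2805, 0.016, 0.087], [0, 0, 72.8, 0.361, 0.2805, 0.016, 0.087]]]}}

```text
t: 1.15
eef_pos: [0.4626, 0.2668, 0.2104]
ee_rot: [3.141, -0.001, -1.58]
force: [-0.5, 0.5, -0.2]
width: 0.0869
```

Request:
{"fn": "move_arm", "kwargs": {"deltas": [[[0, 0, 0, 0, 0, 0, 0.087]]]}}

```text
t: 1.23
eef_pos: [0.4628, 0.2668, 0.2102]
ee_rot: [3.141, -0.001, -1.576]
force: [-0.1, 0.4, 0.5]
width: 0.0868
```

```bash
python3 - <<'E'
from h import *
delta([.461,.270,.055])
s=monitor.get_state();f=viewer.grab_frame("wrist");np.save("w1.npy",f,allow_pickle=True);im=f["frame"].copy()
for c,h in [((.4611,.2701),.11),((.4323,.1635),.088)]:
    p=proj(f,[[*c,h]],s);print(p);cv2.drawMarker(im,tuple(int(v) for v in p[0]),(0,0,255),0,15,1)
cv2.imwrite("pics/w1.png",im)
E
```

```text
t 1.23 pos [0.4628 0.2668 0.2102] rot [ 1.7997e+02 -6.0000e-02 -9.0280e+01] w 0.0868
turn [ 0.03 -0.06 -0.28] shift [-0.0034  0.0017  0.1552]
[[319.41188219 209.71722691]]
[[358.1267422   60.62424813]]
```

View pics/w1.png

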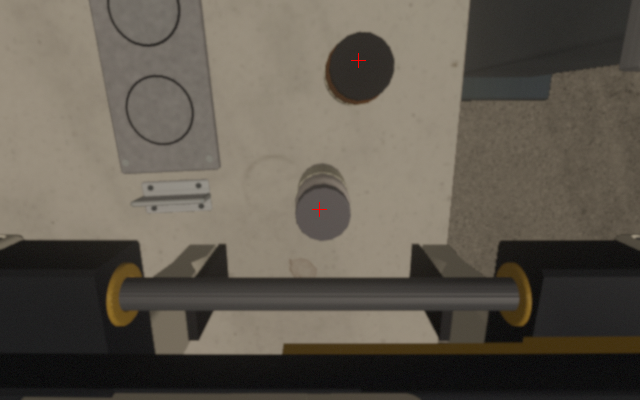

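The wrist view shows the tall lid centre at (322.5,211), the amber lid at (361,67) and a near ring at (160,110). I'll work these out and compare.

```bash
python3 - <<'E'
from h import *
f=np.load("w1.npy",allow_pickle=True).item();s=monitor.get_state()
for n,p,h in [("tall",(322.5,211),.11),("amber",(361,67),.088),("ring",(160,109.5),.012),("ring2",(144,9),.012)]: print(n,px2z(f,[p],h,s).round(4))
E
```

```text
tall [[0.4582 0.2726 0.11  ]]
amber [[0.4297 0.1693 0.088 ]]
ring [[0.613  0.1992 0.012 ]]
ring2 [[0.6172 0.1118 0.012 ]]
```

Request:
{"fn": "move_arm", "kwargs": {"deltas": [[[0, 0, 0, -0.0047, 0.0033, 0.02, 0.087], [0, 0, 0, -0.0047, 0.0033, 0.05, 0.087], [0, 0, 0, -0.0047, 0.0033, 0.08, 0.087], [0, 0, 0, -0.0047, 0.0033, 0.11, 0.087], [0, 0, 0, -0.0047, 0.0033, 0.135, 0.087], [0, 0, 0, -0.0047, 0.0033, 0.148, 0.087], [0, 0, 0, -0.0047, 0.0033, 0.155, 0.087], [0, 0, 0, -0.0047, 0.0033, 0.155, 0.087]]], "force": 15}}

```text
t: 1.95
eef_pos: [0.4572, 0.2749, 0.0541]
ee_rot: [3.14, -0.002, -1.569]
force: [0.1, 0.3, 0.3]
width: 0.0869
```

Request:
{"fn": "move_arm", "kwargs": {"deltas": [[[0, 0, 0, 0, 0, 0, 0.043], [0, 0, 0, 0, 0, 0, 0.04], [0, 0, 0, 0, 0, 0, 0.04], [0, 0, 0, 0, 0, 0, 0.04], [0, 0, 0, 0, 0, 0, 0.04], [0, 0, 0, 0, 0, 0, 0.04], [0, 0, 0, 0, 0, 0, 0.04], [0, 0, 0, 0, 0, 0, 0.04]]], "force": 15}}

```text
t: 2.62
eef_pos: [0.4585, 0.2751, 0.0559]
ee_rot: [-3.141, 0.001, -1.57]
force: [0.2, -0.5, 2.0]
width: 0.0463
```

Request:
{"fn": "move_arm", "kwargs": {"deltas": [[[0, 0, 0, 0, 0, -0.01, 0.04], [0, 0, 0, 0, 0, -0.03, 0.04], [0, 0, 0, 0, 0, -0.06, 0.04], [0, 0, 0, 0, 0, -0.09, 0.04], [0, 0, 0, 0, 0, -0.11, 0.04], [0, 0, 0, 0, 0, -0.12, 0.04], [0, 0, 0, 0.01, -0.005, -0.12, 0.04], [0, 0, 0, 0.03, -0.015, -0.12, 0.04], [0, 0, 0, 0.06, -0.03, -0.12, 0.04], [0, 0, 0, 0.09, -0.045, -0.12, 0.04], [0, 0, 0, 0.12, -0.06, -0.12, 0.04], [0, 0, 0, 0.15, -0.075, -0.12, 0.04]]], "force": 20}}

```text
t: 3.62
eef_pos: [0.5326, 0.1228, 0.1741]
ee_rot: [3.139, -0.001, -1.57]
force: [0.1, 0.4, -1.8]
width: 0.0463
```

Request:
{"fn": "move_arm", "kwargs": {"deltas": [[[0, 0, 0, 0.03, -0.015, 0, 0.04], [0, 0, 0, 0.06, -0.03, 0, 0.04], [0, 0, 0, 0.09, -0.045, 0, 0.04], [0, 0, 0, 0.12, -0.06, 0, 0.04], [0, 0, 0, 0.15, -0.072, 0, 0.04], [0, 0, 0, 0.17, -0.082, 0, 0.04], [0, 0, 0, 0.182, -0.088, 0, 0.04], [0, 0, 0, 0.186, -0.09, 0, 0.04], [0, 0, 0, 0.186, -0.09, 0, 0.04], [0, 0, 0, 0.186, -0.09, 0, 0.04]]]}}

```text
t: 4.45
eef_pos: [0.6225, -0.0607, 0.1747]
ee_rot: [3.14, 0.0, -1.571]
force: [0.3, -1.0, -2.0]
width: 0.0467
```

```bash
python3 - <<'E'
from h import *
delta([.6255,-.067,.068])
s=monitor.get_state();f=viewer.grab_frame("wrist");cv2.imwrite("pics/w2.png",f["frame"])
f=viewer.grab_frame("top")
E
```

```text
t 4.45 pos [ 0.6225 -0.0607  0.1747] rot [ 1.7991e+02  1.0000e-02 -9.0000e+01] w 0.0467
turn [0.09 0.01 0.  ] shift [ 0.0064 -0.0031  0.1067]
```

View pics/w2.png

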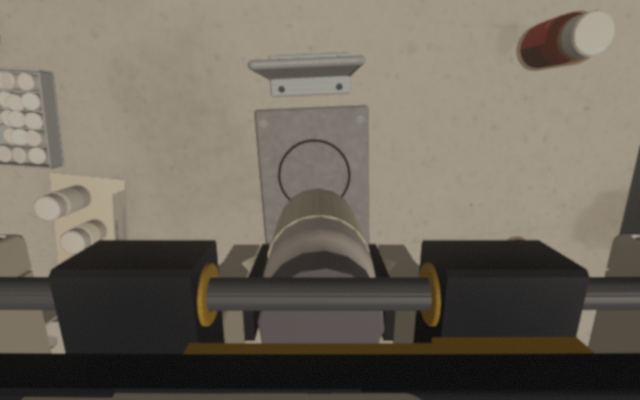

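Wrist: ring 4's centre is at about (314,175). The held jar's underside front edge is at row ~189, column 318.

```bash
python3 - <<'E'
from h import *
s=monitor.get_state();f=viewer.grab_frame("wrist")
print("ring",px2z(f,[(314,175)],.012,s),"jar front",px2z(f,[(318,189)],.119,s), "stain",px2z(f,[(594,33)],.069,s))
E
```

```text
ring [[ 0.62577594 -0.07104892  0.012     ]] jar front [[ 0.62207773 -0.08235881  0.119     ]] stain [[ 0.43465689 -0.17983661  0.069     ]]
```

Request:
{"fn": "move_arm", "kwargs": {"deltas": [[[0, 0, 0, 0.0095, -0.0033, 0.01, 0.04], [0, 0, 0, 0.0095, -0.0033, 0.03, 0.04], [0, 0, 0, 0.0095, -0.0033, 0.055, 0.04], [0, 0, 0, 0.0095, -0.0033, 0.075, 0.04], [0, 0, 0, 0.0095, -0.0033, 0.09, 0.04], [0, 0, 0, 0.0095, -0.0033, 0.098, 0.04], [0, 0, 0, 0.0095, -0.0033, 0.102, 0.04], [0, 0, 0, 0.0095, -0.0033, 0.104, 0.04], [0, 0, 0, 0.0095, -0.0033, 0.105, 0.04], [0, 0, 0, 0.0095, -0.0033, 0.105, 0.04]]]}}

```text
t: 5.43
eef_pos: [0.6271, -0.0703, 0.0713]
ee_rot: [-3.14, 0.0, -1.57]
force: [0.7, 0.3, -2.0]
width: 0.0463
```

Request:
{"fn": "move_arm", "kwargs": {"deltas": [[[0, 0, 0, 0, 0, 0.001, 0.04], [0, 0, 0, 0, 0, 0.002, 0.04], [0, 0, 0, 0, 0, 0.003, 0.04], [0, 0, 0, 0, 0, 0.003, 0.04]]]}}

```text
t: 5.77
eef_pos: [0.6269, -0.0705, 0.068]
ee_rot: [-3.141, -0.0, -1.57]
force: [0.4, 0.1, -0.5]
width: 0.0462
```

Request:
{"fn": "move_arm", "kwargs": {"deltas": [[[0, 0, 0, 0, 0, 0, 0.055], [0, 0, 0, 0, 0, 0, 0.087], [0, 0, 0, 0, 0, 0, 0.087], [0, 0, 0, 0, 0, 0, 0.087], [0, 0, 0, 0, 0, 0, 0.087], [0, 0, 0, 0, 0, -0.02, 0.087], [0, 0, 0, 0, 0, -0.05, 0.087], [0, 0, 0, 0, 0, -0.09, 0.087], [0, 0, 0, 0, 0, -0.13, 0.087], [0, 0, 0, 0, 0, -0.13, 0.087], [0, 0, 0, -0.04, 0.02, -0.13, 0.087], [0, 0, 0, -0.08, 0.06, -0.13, 0.087]]]}}

```text
t: 6.77
eef_pos: [0.5801, -0.003, 0.1976]
ee_rot: [-3.14, 0.0, -1.573]
force: [-0.1, 1.4, -0.3]
width: 0.087
```

```bash
python3 - <<'E'
from h import *
delta([.431,.167,.20])
s=monitor.get_state();f=viewer.grab_frame("top");cv2.imwrite("pics/t2.png",cv2.resize(f["frame"][140:275,170:436],None,fx=3,fy=3,interpolation=cv2.INTER_CUBIC))
E
```

```text
t 6.77 pos [ 0.5801 -0.003   0.1976] rot [-1.7991e+02  2.0000e-02 -9.0150e+01] w 0.0870
turn [-0.09  0.02 -0.15] shift [-0.1696  0.1496 -0.0025]
```

Request:
{"fn": "move_arm", "kwargs": {"deltas": [[[0, 0, 0, -0.04, 0.035, 0, 0.087], [0, 0, 0, -0.07, 0.062, 0, 0.087], [0, 0, 0, -0.1, 0.09, 0, 0.087], [0, 0, 0, -0.13, 0.117, 0, 0.087], [0, 0, 0, -0.155, 0.138, 0, 0.087], [0, 0, 0, -0.166, 0.147, 0, 0.087], [0, 0, 0, -0.1685, 0.1495, 0, 0.087], [0, 0, 0, -0.1685, 0.1495, 0, 0.087], [0, 0, 0, -0.1685, 0.1495, 0, 0.087], [0, 0, 0, -0.1685, 0.1495, 0, 0.087]]]}}

```text
t: 7.65
eef_pos: [0.4299, 0.1645, 0.1975]
ee_rot: [3.141, -0.0, -1.571]
force: [-0.5, 0.2, 0.1]
width: 0.0871
```

```bash
python3 - <<'E'
from h import *
delta([.431,.167,.030])
s=monitor.get_state();f=viewer.grab_frame("wrist");np.save("w3.npy",f,allow_pickle=True);np.save("s3.npy",s,allow_pickle=True);cv2.imwrite("pics/w3.png",f["frame"])
E
```

```text
t 7.65 pos [0.4299 0.1645 0.1975] rot [ 1.7999e+02 -2.0000e-02 -9.0030e+01] w 0.0871
turn [ 0.01 -0.02 -0.03] shift [-0.0025 -0.0012  0.1675]
```

View pics/w3.png

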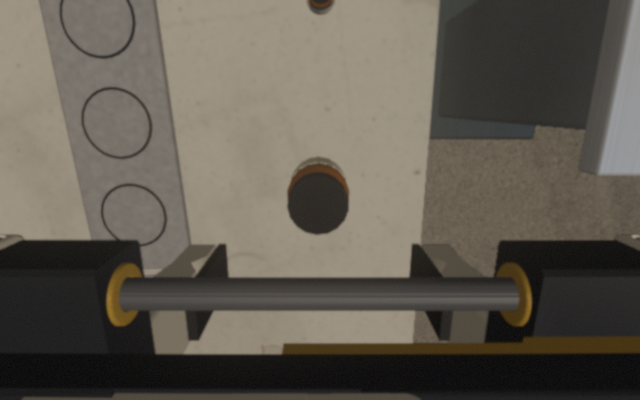

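```bash
python3 - <<'E'
from h import *
f=np.load("w3.npy",allow_pickle=True).item();s=np.load("s3.npy",allow_pickle=True).item()
print("amber",px2z(f,[(318.5,202.5)],.088,s).round(4));print(px2z(f,[(134,214),(116.5,122.5),(97,21)],.012,s).round(4))
E
```

```text
amber [[0.4289 0.1648 0.088 ]]
[[0.6134 0.1968 0.012 ]
 [0.6177 0.1075 0.012 ]
 [0.6221 0.0208 0.012 ]]
```

Request:
{"fn": "move_arm", "kwargs": {"deltas": [[[0, 0, 0, 0, 0.001, 0.02, 0.087], [0, 0, 0, 0, 0.001, 0.05, 0.087], [0, 0, 0, 0, 0.001, 0.085, 0.087], [0, 0, 0, 0, 0.001, 0.12, 0.087], [0, 0, 0, 0, 0.001, 0.145, 0.087], [0, 0, 0, 0, 0.001, 0.16, 0.087], [0, 0, 0, 0, 0.001, 0.167, 0.087], [0, 0, 0, 0, 0.001, 0.169, 0.087], [0, 0, 0, 0, 0.001, 0.169, 0.087]]]}}

```text
t: 8.45
eef_pos: [0.4288, 0.1648, 0.0285]
ee_rot: [3.141, -0.001, -1.571]
force: [-0.1, -0.4, 1.0]
width: 0.0871
```

Request:
{"fn": "move_arm", "kwargs": {"deltas": [[[0, 0, 0, 0, 0, 0, 0.05], [0, 0, 0, 0, 0, 0, 0.047], [0, 0, 0, 0, 0, 0, 0.047], [0, 0, 0, 0, 0, 0, 0.047], [0, 0, 0, 0, 0, 0, 0.047], [0, 0, 0, 0, 0, 0, 0.047], [0, 0, 0, 0, 0, 0, 0.047]]], "force": 20}}

```text
t: 9.03
eef_pos: [0.4288, 0.1655, 0.0291]
ee_rot: [-3.141, 0.001, -1.57]
force: [0.1, 0.3, 5.5]
width: 0.0531
```

Request:
{"fn": "move_arm", "kwargs": {"deltas": [[[0, 0, 0, 0, 0, -0.01, 0.047], [0, 0, 0, 0, 0, -0.03, 0.047], [0, 0, 0, 0, 0, -0.06, 0.047], [0, 0, 0, 0, 0, -0.085, 0.047], [0, 0, 0, 0.006, -0.008, -0.1, 0.047], [0, 0, 0, 0.02, -0.026, -0.1, 0.047], [0, 0, 0, 0.042, -0.056, -0.1, 0.047], [0, 0, 0, 0.064, -0.085, -0.1, 0.047], [0, 0, 0, 0.086, -0.114, -0.1, 0.047], [0, 0, 0, 0.108, -0.143, -0.1, 0.047], [0, 0, 0, 0.126, -0.167, -0.1, 0.047], [0, 0, 0, 0.138, -0.183, -0.1, 0.047]]]}}

```text
t: 10.03
eef_pos: [0.6128, 0.0252, 0.1275]
ee_rot: [3.14, -0.001, -1.572]
force: [0.6, 0.4, -1.6]
width: 0.0532
```

Request:
{"fn": "move_arm", "kwargs": {"deltas": [[[0, 0, 0, 0.006, -0.008, 0, 0.047], [0, 0, 0, 0.008, -0.0107, 0, 0.047], [0, 0, 0, 0.008, -0.0107, 0, 0.047], [0, 0, 0, 0.008, -0.0107, 0, 0.047]]]}}

```text
t: 10.37
eef_pos: [0.6211, 0.0197, 0.1282]
ee_rot: [3.141, 0.0, -1.57]
force: [-0.2, -0.5, -1.2]
width: 0.0536
```

```bash
python3 - <<'E'
from h import *
delta([.6225,.0195,.0415])
E
```

```text
t 10.37 pos [0.6211 0.0197 0.1282] rot [179.94   0.   -89.97] w 0.0536
turn [0.06 0.   0.03] shift [ 0.0002 -0.0015  0.0867]
```

Request:
{"fn": "move_arm", "kwargs": {"deltas": [[[0, 0, 0, 0, -0.0015, 0.012, 0.047], [0, 0, 0, 0, -0.0015, 0.032, 0.047], [0, 0, 0, 0, -0.0015, 0.055, 0.047], [0, 0, 0, 0, -0.0015, 0.07, 0.047], [0, 0, 0, 0, -0.0015, 0.08, 0.047], [0, 0, 0, 0, -0.0015, 0.083, 0.047], [0, 0, 0, 0, -0.0015, 0.084, 0.047], [0, 0, 0, 0, -0.0015, 0.085, 0.047], [0, 0, 0, 0, -0.0015, 0.086, 0.047], [0, 0, 0, 0, -0.0015, 0.086, 0.047]]]}}

```text
t: 11.2
eef_pos: [0.6241, 0.0195, 0.0433]
ee_rot: [-3.14, 0.0, -1.57]
force: [0.3, 0.3, -2.1]
width: 0.0532
```

Request:
{"fn": "move_arm", "kwargs": {"deltas": [[[0, 0, 0, 0, 0, 0.001, 0.047], [0, 0, 0, 0, 0, 0.002, 0.047], [0, 0, 0, 0, 0, 0.002, 0.047]]]}}

```text
t: 11.45
eef_pos: [0.624, 0.0192, 0.0411]
ee_rot: [-3.141, 0.0, -1.57]
force: [0.0, -0.5, 1.5]
width: 0.0532
```

Request:
{"fn": "move_arm", "kwargs": {"deltas": [[[0, 0, 0, 0, 0, 0, 0.06], [0, 0, 0, 0, 0, 0, 0.087], [0, 0, 0, 0, 0, 0, 0.087], [0, 0, 0, 0, 0, 0, 0.087], [0, 0, 0, 0, 0, 0, 0.087], [0, 0, 0, 0, 0, -0.02, 0.087], [0, 0, 0, 0, 0, -0.05, 0.087], [0, 0, 0, 0, 0, -0.09, 0.087], [0, 0, 0, 0, 0, -0.13, 0.087], [0, 0, 0, 0, 0, -0.155, 0.087], [0, 0, 0, 0.0, 0.03, -0.155, 0.087], [0, 0, 0, 0.02, 0.06, -0.155, 0.087]]]}}

```text
t: 12.45
eef_pos: [0.5649, 0.0011, 0.1971]
ee_rot: [-3.138, 0.001, -1.569]
force: [-0.6, -0.7, -0.3]
width: 0.087
```

Request:
{"fn": "move_arm", "kwargs": {"deltas": [[[0, 0, 0, 0.03, 0.024, 0, 0.087], [0, 0, 0, 0.06, 0.048, 0, 0.087], [0, 0, 0, 0.09, 0.065, 0, 0.087], [0, 0, 0, 0.12, 0.087, 0, 0.087], [0, 0, 0, 0.145, 0.105, 0, 0.087], [0, 0, 0, 0.165, 0.12, 0, 0.087], [0, 0, 0, 0.176, 0.127, 0, 0.087], [0, 0, 0, 0.178, 0.1285, 0, 0.087], [0, 0, 0, 0.178, 0.1285, 0, 0.087], [0, 0, 0, 0.178, 0.1285, 0, 0.087], [0, 0, 0, 0.178, 0.1285, 0, 0.087]]]}}

```text
t: 13.37
eef_pos: [0.4359, -0.1782, 0.1955]
ee_rot: [-3.142, -0.0, -1.57]
force: [1.1, 0.0, 0.4]
width: 0.0869
```

```bash
python3 - <<'E'
from h import *
delta([.4355,-.179,.018])
s=monitor.get_state();f=viewer.grab_frame("wrist");np.save("w4.npy",f,allow_pickle=True);np.save("s4.npy",s,allow_pickle=True);cv2.imwrite("pics/w4.png",f["frame"])
E
```

```text
t 13.37 pos [ 0.4359 -0.1782  0.1955] rot [-180.     -0.    -89.93] w 0.0869
turn [-0.   -0.    0.07] shift [0.0008 0.0004 0.1775]
```

View pics/w4.png

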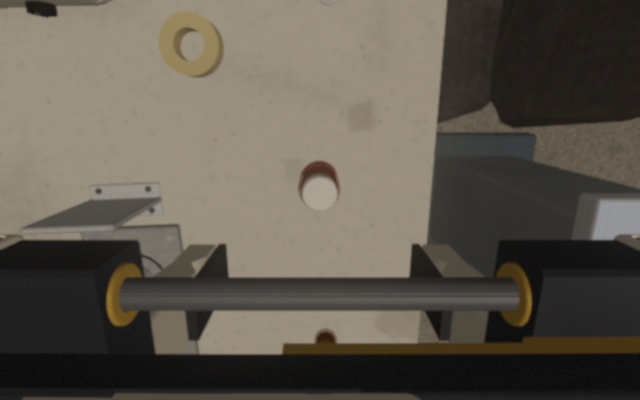

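```bash
python3 - <<'E'
from h import *
f=np.load("w4.npy",allow_pickle=True).item();s=np.load("s4.npy",allow_pickle=True).item()
print("stain",px2z(f,[(320,191.5)],.069,s).round(4))
E
```

```text
stain [[ 0.4337 -0.1826  0.069 ]]
```

Request:
{"fn": "move_arm", "kwargs": {"deltas": [[[0, 0, 0, 0.0025, 0.001, 0.02, 0.087], [0, 0, 0, 0.0025, 0.001, 0.05, 0.087], [0, 0, 0, 0.0025, 0.001, 0.085, 0.087], [0, 0, 0, 0.0025, 0.001, 0.12, 0.087], [0, 0, 0, 0.0025, 0.001, 0.148, 0.087], [0, 0, 0, 0.0025, 0.001, 0.165, 0.087], [0, 0, 0, 0.0025, 0.001, 0.173, 0.087], [0, 0, 0, 0.0025, 0.001, 0.175, 0.087], [0, 0, 0, 0.0025, 0.001, 0.175, 0.087]]]}}

```text
t: 14.17
eef_pos: [0.4346, -0.181, 0.0205]
ee_rot: [3.141, -0.0, -1.569]
force: [0.3, -0.5, 0.5]
width: 0.0873
```

Request:
{"fn": "move_arm", "kwargs": {"deltas": [[[0, 0, 0, 0, 0, 0, 0.04], [0, 0, 0, 0, 0, 0, 0.03], [0, 0, 0, 0, 0, 0, 0.03], [0, 0, 0, 0, 0, 0, 0.03], [0, 0, 0, 0, 0, 0, 0.03], [0, 0, 0, 0, 0, 0, 0.03], [0, 0, 0, 0, 0, 0, 0.03], [0, 0, 0, 0, 0, 0, 0.03], [0, 0, 0, 0, 0, 0, 0.03]]], "force": 15}}

```text
t: 14.92
eef_pos: [0.4343, -0.1814, 0.0206]
ee_rot: [-3.141, -0.0, -1.57]
force: [0.4, 0.1, 0.4]
width: 0.0359
```

Request:
{"fn": "move_arm", "kwargs": {"deltas": [[[0, 0, 0, 0, 0, -0.01, 0.03], [0, 0, 0, 0, 0, -0.03, 0.03], [0, 0, 0, 0, 0, -0.06, 0.03], [0, 0, 0, 0, 0, -0.095, 0.03], [0, 0, 0, -0.005, -0.003, -0.13, 0.03], [0, 0, 0, -0.015, -0.01, -0.15, 0.03], [0, 0, 0, -0.04, -0.025, -0.15, 0.03], [0, 0, 0, -0.07, -0.044, -0.15, 0.03], [0, 0, 0, -0.1, -0.063, -0.15, 0.03], [0, 0, 0, -0.13, -0.082, -0.15, 0.03], [0, 0, 0, -0.16, -0.1, -0.15, 0.03], [0, 0, 0, -0.19, -0.12, -0.15, 0.03]]]}}

```text
t: 15.92
eef_pos: [0.5542, 0.0103, 0.1704]
ee_rot: [3.141, 0.0, -1.57]
force: [0.5, 0.4, -0.2]
width: 0.0359
```

Request:
{"fn": "move_arm", "kwargs": {"deltas": [[[0, 0, 0, -0.03, -0.019, 0, 0.03], [0, 0, 0, -0.055, -0.036, 0, 0.03], [0, 0, 0, -0.08, -0.052, 0, 0.03], [0, 0, 0, -0.095, -0.061, 0, 0.03], [0, 0, 0, -0.0994, -0.0637, 0, 0.03], [0, 0, 0, -0.0994, -0.0637, 0, 0.03], [0, 0, 0, -0.0994, -0.0637, 0, 0.03], [0, 0, 0, -0.0994, -0.0637, 0, 0.03]]]}}

```text
t: 16.58
eef_pos: [0.617, 0.1072, 0.1704]
ee_rot: [3.141, -0.0, -1.571]
force: [0.2, -0.1, -1.0]
width: 0.0357
```

```bash
python3 - <<'E'
from h import *
delta([.618,.108,.0335])
E
```

```text
t 16.58 pos [0.617  0.1072 0.1704] rot [ 1.7996e+02 -1.0000e-02 -9.0010e+01] w 0.0357
turn [ 0.04 -0.01 -0.01] shift [-0.0008 -0.0011  0.1369]
```

Request:
{"fn": "move_arm", "kwargs": {"deltas": [[[0, 0, 0, -0.001, -0.001, 0.015, 0.03], [0, 0, 0, -0.001, -0.001, 0.045, 0.03], [0, 0, 0, -0.001, -0.001, 0.075, 0.03], [0, 0, 0, -0.001, -0.001, 0.1, 0.03], [0, 0, 0, -0.001, -0.001, 0.12, 0.03], [0, 0, 0, -0.001, -0.001, 0.13, 0.03], [0, 0, 0, -0.001, -0.001, 0.133, 0.03], [0, 0, 0, -0.001, -0.001, 0.1345, 0.03], [0, 0, 0, -0.001, -0.001, 0.1355, 0.03], [0, 0, 0, -0.001, -0.001, 0.136, 0.03], [0, 0, 0, -0.001, -0.001, 0.136, 0.03]]]}}

```text
t: 17.5
eef_pos: [0.6194, 0.1094, 0.0358]
ee_rot: [-3.14, 0.001, -1.57]
force: [-0.4, 0.5, -0.7]
width: 0.0362
```

Request:
{"fn": "move_arm", "kwargs": {"deltas": [[[0, 0, 0, 0, 0, 0.001, 0.03], [0, 0, 0, 0, 0, 0.002, 0.03], [0, 0, 0, 0, 0, 0.0025, 0.03], [0, 0, 0, 0, 0, 0.003, 0.03]]]}}

```text
t: 17.83
eef_pos: [0.619, 0.1093, 0.0326]
ee_rot: [-3.141, 0.0, -1.57]
force: [-3.8, 0.5, 11.2]
width: 0.0359
```

Request:
{"fn": "move_arm", "kwargs": {"deltas": [[[0, 0, 0, 0, 0, -0.0008, 0.045], [0, 0, 0, 0, 0, -0.0008, 0.087], [0, 0, 0, 0, 0, -0.0008, 0.087], [0, 0, 0, 0, 0, -0.0008, 0.087], [0, 0, 0, 0, 0, -0.0008, 0.087], [0, 0, 0, 0, 0, -0.0008, 0.087], [0, 0, 0, 0, 0, -0.02, 0.087], [0, 0, 0, 0, 0, -0.05, 0.087], [0, 0, 0, 0, 0, -0.085, 0.087], [0, 0, 0, 0, 0, -0.12, 0.087], [0, 0, 0, 0, 0, -0.145, 0.087], [0, 0, 0, 0, 0.03, -0.145, 0.087]]]}}

```text
t: 18.83
eef_pos: [0.595, 0.1104, 0.1825]
ee_rot: [-3.131, 0.002, -1.57]
force: [1.9, 2.0, 1.0]
width: 0.0869
```

Request:
{"fn": "move_arm", "kwargs": {"deltas": [[[0, 0, 0, 0.018, 0.03, 0, 0.087], [0, 0, 0, 0.036, 0.06, 0, 0.087], [0, 0, 0, 0.054, 0.085, 0, 0.087], [0, 0, 0, 0.072, 0.11, 0, 0.087], [0, 0, 0, 0.088, 0.133, 0, 0.087], [0, 0, 0, 0.102, 0.152, 0, 0.087], [0, 0, 0, 0.1075, 0.1605, 0, 0.087], [0, 0, 0, 0.1075, 0.1605, 0, 0.087], [0, 0, 0, 0.1075, 0.1605, 0, 0.087], [0, 0, 0, 0.1075, 0.1605, 0, 0.087]]]}}

```text
t: 19.67
eef_pos: [0.4294, 0.0021, 0.1768]
ee_rot: [-3.141, 0.0, -1.57]
force: [-0.8, 0.2, -0.2]
width: 0.0872
```

```bash
python3 - <<'E'
from h import *
delta([.4285,.0015,.008])
s=monitor.get_state();f=viewer.grab_frame("wrist");np.save("w5.npy",f,allow_pickle=True);np.save("s5.npy",s,allow_pickle=True);cv2.imwrite("pics/w5.png",f["frame"])
E
```

```text
t 19.67 pos [0.4294 0.0021 0.1768] rot [-1.7995e+02  1.0000e-02 -8.9960e+01] w 0.0872
turn [-0.05  0.01  0.04] shift [0.0006 0.001  0.1688]
```

View pics/w5.png

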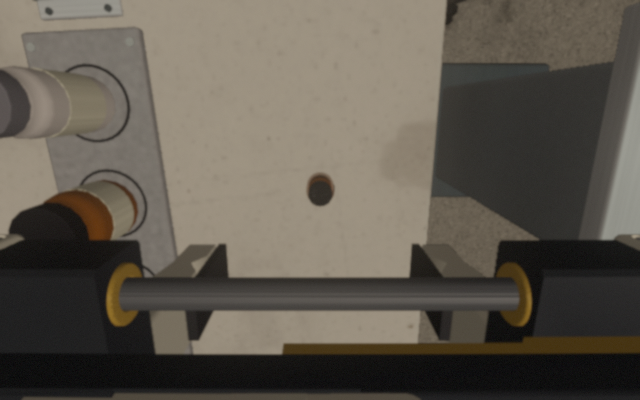

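```bash
python3 - <<'E'
from h import *
f=np.load("w5.npy",allow_pickle=True).item();s=np.load("s5.npy",allow_pickle=True).item()
print("oil",px2z(f,[(320,191)],.043,s).round(4))
E
```

```text
oil [[ 0.4272 -0.001   0.043 ]]
```

Oil is at about y=0.000, so I'll shift tool x +0.002 and y +0.0015, then go down 0.168.

Request:
{"fn": "move_arm", "kwargs": {"deltas": [[[0, 0, 0, 0.002, 0.0015, 0.02, 0.087], [0, 0, 0, 0.002, 0.0015, 0.05, 0.087], [0, 0, 0, 0.002, 0.0015, 0.085, 0.087], [0, 0, 0, 0.002, 0.0015, 0.115, 0.087], [0, 0, 0, 0.002, 0.0015, 0.14, 0.087], [0, 0, 0, 0.002, 0.0015, 0.157, 0.087], [0, 0, 0, 0.002, 0.0015, 0.165, 0.087], [0, 0, 0, 0.002, 0.0015, 0.168, 0.087], [0, 0, 0, 0.002, 0.0015, 0.168, 0.087]]]}}

```text
t: 20.47
eef_pos: [0.4271, -0.0002, 0.0081]
ee_rot: [3.14, -0.001, -1.57]
force: [-0.3, -0.3, 0.1]
width: 0.0871
```

Request:
{"fn": "move_arm", "kwargs": {"deltas": [[[0, 0, 0, 0, 0, 0, 0.04], [0, 0, 0, 0, 0, 0, 0.03], [0, 0, 0, 0, 0, 0, 0.025], [0, 0, 0, 0, 0, 0, 0.018], [0, 0, 0, 0, 0, 0, 0.018], [0, 0, 0, 0, 0, 0, 0.018], [0, 0, 0, 0, 0, 0, 0.018], [0, 0, 0, 0, 0, 0, 0.018], [0, 0, 0, 0, 0, 0, 0.018], [0, 0, 0, 0, 0, 0, 0.018]]], "force": 10}}

```text
t: 21.3
eef_pos: [0.4269, -0.0004, 0.0086]
ee_rot: [-3.141, 0.0, -1.57]
force: [0.5, -0.4, 0.6]
width: 0.0259
```

Request:
{"fn": "move_arm", "kwargs": {"deltas": [[[0, 0, 0, 0, 0, -0.01, 0.018], [0, 0, 0, 0, 0, -0.03, 0.018], [0, 0, 0, 0, 0, -0.065, 0.018], [0, 0, 0, 0, 0, -0.1, 0.018], [0, 0, 0, -0.005, -0.005, -0.13, 0.018], [0, 0, 0, -0.017, -0.016, -0.15, 0.018], [0, 0, 0, -0.04, -0.038, -0.15, 0.018], [0, 0, 0, -0.065, -0.061, -0.15, 0.018], [0, 0, 0, -0.09, -0.085, -0.15, 0.018], [0, 0, 0, -0.115, -0.109, -0.15, 0.018], [0, 0, 0, -0.14, -0.132, -0.15, 0.018], [0, 0, 0, -0.165, -0.156, -0.15, 0.018]]]}}

```text
t: 22.3
eef_pos: [0.5833, 0.1658, 0.1581]
ee_rot: [3.141, -0.0, -1.57]
force: [0.6, -0.3, -0.6]
width: 0.0239
```

Request:
{"fn": "move_arm", "kwargs": {"deltas": [[[0, 0, 0, -0.02, -0.019, 0, 0.018], [0, 0, 0, -0.031, -0.029, 0, 0.018], [0, 0, 0, -0.0334, -0.0316, 0, 0.018], [0, 0, 0, -0.0334, -0.0316, 0, 0.018], [0, 0, 0, -0.0334, -0.0316, 0, 0.018], [0, 0, 0, -0.0334, -0.0316, 0, 0.018]]]}}

```text
t: 22.8
eef_pos: [0.6136, 0.1972, 0.1585]
ee_rot: [3.141, -0.0, -1.571]
force: [0.2, -0.7, 0.0]
width: 0.0238
```

```bash
python3 - <<'E'
from h import *
delta([.6145,.198,.021])
E
```

```text
t 22.80 pos [0.6136 0.1972 0.1585] rot [ 1.7997e+02 -1.0000e-02 -9.0000e+01] w 0.0238
turn [ 0.03 -0.01 -0.  ] shift [-0.0008 -0.001   0.1375]
```

Request:
{"fn": "move_arm", "kwargs": {"deltas": [[[0, 0, 0, 0, 0, 0.015, 0.018], [0, 0, 0, 0, 0, 0.045, 0.018], [0, 0, 0, 0, 0, 0.075, 0.018], [0, 0, 0, 0, 0, 0.1, 0.018], [0, 0, 0, 0, 0, 0.12, 0.018], [0, 0, 0, 0, 0, 0.13, 0.018], [0, 0, 0, 0, 0, 0.134, 0.018], [0, 0, 0, 0, 0, 0.1355, 0.018], [0, 0, 0, 0, 0, 0.1365, 0.018], [0, 0, 0, 0, 0, 0.137, 0.018], [0, 0, 0, 0, 0, 0.137, 0.018]]]}}

```text
t: 23.72
eef_pos: [0.6149, 0.1984, 0.0228]
ee_rot: [-3.14, 0.001, -1.57]
force: [-1.0, -0.3, -0.6]
width: 0.0245
```

Request:
{"fn": "move_arm", "kwargs": {"deltas": [[[0, 0, 0, 0, 0, 0.001, 0.018], [0, 0, 0, 0, 0, 0.0018, 0.018], [0, 0, 0, 0, 0, 0.0018, 0.018]]]}}

```text
t: 23.97
eef_pos: [0.6149, 0.1984, 0.0209]
ee_rot: [-3.14, 0.001, -1.57]
force: [-0.6, -0.8, 4.6]
width: 0.0239
```

Contact is made, so I'll release, rise, and pull back toward +y clear of the row.

Request:
{"fn": "move_arm", "kwargs": {"deltas": [[[0, 0, 0, 0, 0, 0, 0.03], [0, 0, 0, 0, 0, 0, 0.045], [0, 0, 0, 0, 0, 0, 0.07], [0, 0, 0, 0, 0, 0, 0.07], [0, 0, 0, 0, 0, 0, 0.07], [0, 0, 0, 0, 0, 0, 0.07], [0, 0, 0, 0, 0, -0.02, 0.07], [0, 0, 0, 0, 0, -0.05, 0.07], [0, 0, 0, 0, 0, -0.09, 0.07], [0, 0, 0, 0, 0, -0.13, 0.07], [0, 0, 0, 0, 0, -0.17, 0.07], [0, 0, 0, 0, 0, -0.17, 0.07]]]}}

```text
t: 24.97
eef_pos: [0.6184, 0.1996, 0.1994]
ee_rot: [-3.129, 0.005, -1.569]
force: [1.8, -0.3, 1.3]
width: 0.07
```

Request:
{"fn": "move_arm", "kwargs": {"deltas": [[[0, 0, 0, -0.04, 0.02, 0, 0.07], [0, 0, 0, -0.08, 0.05, 0, 0.07], [0, 0, 0, -0.11, 0.08, 0, 0.07], [0, 0, 0, -0.14, 0.11, 0, 0.07], [0, 0, 0, -0.17, 0.14, 0, 0.07], [0, 0, 0, -0.2, 0.17, 0, 0.07], [0, 0, 0, -0.23, 0.2, 0, 0.07], [0, 0, 0, -0.26, 0.22, 0, 0.07], [0, 0, 0, -0.29, 0.24, 0, 0.07], [0, 0, 0, -0.32, 0.26, 0, 0.07], [0, 0, 0, -0.34, 0.27, 0, 0.07], [0, 0, 0, -0.34, 0.27, 0, 0.07]]]}}

```text
t: 25.97
eef_pos: [0.3417, 0.5417, 0.189]
ee_rot: [-3.141, 0.0, -1.566]
force: [0.5, -1.4, -0.4]
width: 0.0701
```

```bash
python3 - <<'E'
from h import *
f=viewer.grab_frame("top");np.save("top9.npy",f,allow_pickle=True)
im=cv2.resize(f["frame"][140:275,170:436],None,fx=3,fy=3,interpolation=cv2.INTER_CUBIC)
rr=[(.6155,.198),(.6193,.1081),(.623,.0182),(.6268,-.0718)]
for (x,y),h in zip(rr,[.055,.081,.100,.122]):
    u=proj(f,[[x,y,h]])[0]; z=((u-[170,140]+.5)*3-.5);print(z.round(1));cv2.drawMarker(im,tuple(int(round(v)) for v in z),(0,0,255),0,13,1)
cv2.imwrite("pics/t9.png",im);s=monitor.get_state();print(s["t"],s["eef_pos"])
E
```

```text
[183.1 118.6]
[285.3 108.5]
[394.3  99.5]
[508.5  89.2]
26.0167 [0.34256933 0.53976839 0.18893016]
```

View pics/t9.png

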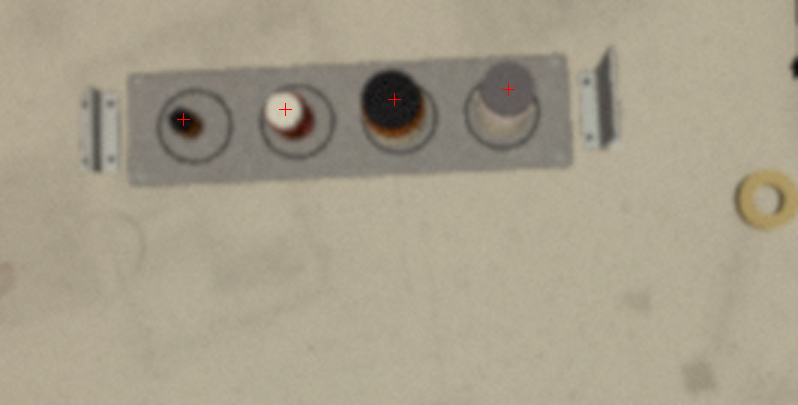

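All four lids are at their expected spots, within about 3 zoomed pixels (~3 mm). They are upright, and the tape hasn't moved. The arm is clear, so I'm handing in.

```bash
python3 - <<'E'
from h import *
print(arm.job_done())
E
```

```text
the job is handed in; nothing more can be done
None
```

All four bottles and jars are on the stand's ring marks in height order, and the job was handed in at about 26 s of the 88 s allowed. Counted from the tall end plate (the -y end), they run tall jar, amber jar, stain bottle, oil bottle.

- **Position:** in the last top-camera picture, all four stand upright with their lids within about 3 mm of the ring centres (13 mm allowed).
- **Other items:** the tape roll had not moved in that picture. The tally counter was outside the cropped view, so I didn't re-check it; the arm never came near it.
- **Robot:** it touched nothing when I handed in.
- **Disagreements:** the wrist and top cameras differed by 2–6 mm on some positions, so I used a value between the two or re-measured from close by. I pressed the stain bottle down with about 11 N before letting go, which caused no visible trouble.

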